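Let the rinsed citrus press drip into the decanter

TASK

The freshly rinsed citrus press has to drain: slide the open glass decanter across the shelf, without lifting it or tipping it over, until its mouth is centred under the press's spout. Then push the spring-loaded handle of the press down with the fingers until it is level, hold it level for three seconds, and finish while still holding it level, with the decanter still under the spout. Do not disturb the other things on the trolley.

Things in the scene. Friction and masses are not known exactly. Their poses are not given: they have to be found in the camera images.
- press: yellow enamel lever citrus press, fixed. Origin on the shelf straight below the spout; own +x points from spout to column. Bowl 74 across, 124 to 158 high. Foot plate (16 high, 110 wide) starts 100 from the spout axis in +x, so the shelf under the spout is free; column (36 wide) from 123 in +x. The handle reaches from its hinge pin in -x over the bowl
- pin (a point): centre of the handle's hinge pin, which lies along the press's y: 120 from the spout axis in the press's +x, 185 above the shelf
- spout (a point): centre of the spout's lower end, 108 above the shelf
- handle (a joint): hinge of the press handle, rad: 0 = rest, raised 0.52 (30 degrees) above level; grows as it is pushed down; 0.52 = level; 0.76 = bottom stop. A spring returns it: at the grip about 2 N starts it, about 8 N holds it level. Handle: 20 wide bar with a black rubber grip pad at its end, 60 long (185 to 245 from the pin), 40 wide, 16 thick
- grip (a point): centre of the upper face of the handle's rubber grip pad, 215 from the hinge pin along the handle and 8 above the line through the pin; its own x axis runs along the handle towards the pin, z is the upper face's normal
- decanter: squat open glass decanter, loose, about 0.5 kg, origin under its centre, z up. Wide base 150 across with upright wall to 40 high, shoulder up to 66, then a neck 46 to 60 across; 96 high in all. It passes 12 mm below the spout when it stands on the shelf
- mouth (a point): centre of the decanter's open mouth, 96 above its underside
- plates: stack of three round acrylic plates, loose, 160 across, 36 high, origin under its centre; stands on the other side of the press from the decanter; leave alone
- cap: the decanter's steel twist cap, loose, 36 across, 24 high, origin under its centre; leave alone
- tongs: curved steel tongs lying flat, loose, 240 long along own x, up to 70 wide, 12 high, origin near the middle on the shelf; leave alone
- lemons: white ceramic bowl with two lemons, 120 across, about 71 high, origin under its centre; leave alone
- ramekin: small white ceramic bowl, 90 across, 45 high, origin under its centre; leave alone
Mind the look-alikes: they are no part of the job. What is shaped like the decanter but blue or orange is not meant.

How it is judged:
On the way, in this order (a step that is already met when the one before it is completed fails the run):
1. the decanter stands at rest on the shelf with its mouth under the spout, the handle still up (horizontal distance between mouth and spout below 0.015 m and angle between decanter's own z axis and vertical below 0.1 rad and height (world z) of decanter below 0.012 m and linear speed of decanter below 0.02 m/s and value of joint handle below 0.2 rad), for 0.3 s.
2. the fingers hold the handle level for three seconds, the decanter under the spout (horizontal distance between mouth and spout below 0.015 m and angle between decanter's own z axis and vertical below 0.1 rad and height (world z) of decanter below 0.012 m and value of joint handle between 0.45 and 0.59 rad and contact force between the fingers and press above 3 N), for 3 s.
At the end, for the whole second after the job is handed in: the mouth within 15 mm of the spout's axis, the decanter upright (0.1 rad) and at rest on the shelf, the handle within 0.07 rad (4 degrees) of level, pressed by the fingers with more than 3 N (all of step 2 and linear speed of decanter below 0.02 m/s); the arm keeps its last pose, push and grip.
It fails at once if the decanter is lifted off the shelf (height (world z) of decanter above 0.02 m).
It fails at once if the decanter is tipped (angle between decanter's own z axis and vertical above 0.4 rad).
It fails at once if another thing on the trolley is moved by more than 30 mm (distance of any of plates, cap, tongs, lemons, ramekin from where it was at the start of the episode above 0.03 m).
It also fails if it takes over 72 s, if anything falls off the work surface, if the arm or the gripper's body presses on something with over 40 N, if the wrist force passes 120 N, or if a joint passes its speed limit or range.

ROBOT

A 6-joint arm with a two-finger parallel gripper is mounted at the origin on the work surface. World frame = base frame: x ahead of the robot, y to its left, z up, the work surface at z = 0. Lengths are in m, angles in rad, forces in N, time in s.
With the tool pointing down it reaches from about 0.375 to 0.9 m from the base axis. Payload 3.1 kg.
Tool frame: the origin (TCP) lies between the finger pads; the fingertips stand manip.finger_overhang ahead of it and the grasp point (between the pads) lies 5 mm behind it (manip.finger_overhang is the distance from the TCP to the fingertips, in m); z points along the fingers, y is the line along which they close (so a half turn about z gives the same grasp; the last joint's range is limited). The gripper opens to 85 mm and grips with 20 to 120 N. Pads are 22 mm wide; open, the fingers measure 114 mm over their backs; the gripper's body (76 mm by 85 mm) begins 54 mm behind the grasp point. The pads swing forward as they close: fully open they stand 13 mm farther back than shut.
Start: joints at [1.022, 0.527, 1.433, -0, 1.181, -0.178], TCP at [0.226, 0.583, 0.245] pointing down, gripper open.
Joint ranges: [-3.08, 3.08], [-0.75, 2.2], [0.22, 2.44], [-1.43, 4.57], [0, 2.65], [-2.85, 2.85]. Speed limits (rad/s): [2.79, 2.79, 3.14, 3.14, 3.14, 3.14].

INTERFACE

Orientations are given as a unit quaternion [x, y, z, w].
In Python, from station import manip gives the robot as it stands.
- The arm moves only by the tool drive_tool, never from a script. Its argument "plan" is a list of rows, each a list of 7 numbers: the shift along the tool's x, y, z in m, then the turn, a rotation vector about the tool's x, y, z in degrees, then the opening, from -1 (shut) to 1 (fully open). In form: [[x, y, z, wx, wy, wz, gripper], ...]. A call has 1 to 10 rows; each row shifts and turns the commanded pose from where the row before left it, along the tool's axes as they then stand; what a row does not reach is not made up. A row lasts 1/10 s, in which the tool goes at most 50 mm and 8.59 degrees, less where a joint would pass 70% of its speed; a pose out of reach is approached as far as the arm can. A call is refused whole if a number of a shift passes 0.05 or a number of a turn 8.59, either way. A call with a gripper value outside its range is refused whole. The fingers move at their own pace and stop on an object; "newtons" is the grip in N (left out, the last holds). Time passes only in rows, so rows that do not move let the fingers close. It gives the time, the measured TCP pose, the force, the opening and the grip force at its end, in the units of the state.
- manip.sense(): the state, without advancing time (a new reading comes with each control period).
- manip.snapshot(name): name is "side" or "top"; returns a dict with "image" (420x560x3 uint8, red, green, blue), "z_map" (420x560 float32, m along the optical axis (not along the pixel's ray), 0 where there is no reading), "fov_y" (degrees; the focal length in pixels is half the picture's height over the tangent of half this angle, whatever the lens; pixels are square), "cx", "cy" (the principal point, pixels), "extrinsics" (4x4, takes a point from camera to world coordinates). Camera axes: x right, y up, looking along -z (the intrinsics and any distortion apply to the point x, -y, -z); pixel columns grow to the right and rows downward; lengths in m; the calibration is good to about 2 mm. A picture is of the moment at which its call begins.
- manip.sign_off(): hands the job in; it is judged then, once.
The state is a dict: "t": time; "q": joint angles; "qd": joint speeds; "tau": joint torques, N m; "tcp_pos": TCP position; "tool_rot": TCP orientation; "force": force on the tool from outside, world axes, zero at the start; "ft_torque": the same for the moment, N m; "finger_gap": opening from 0.0 (shut) to 1.0 (fully open); "gripper_force": force on a finger pad.
Only numpy, scipy, OpenCV 4.12 (cv2) and the standard library are available. Lean on these libraries where they do the work, as an engineer would, in place of code of your own. Each camera call takes 0.05 s, during which the arm holds its last target. There are 200 camera calls.

## Working session

There is one attempt and no reset: what is moved stays moved. The work goes in short steps, Python scripts to look and compute and a tool call to move; the robot and the scene stay as the last step left them, time stands still between calls to the robot, and variables do not carry over. Pictures are saved under pics/ and viewed, at most 10 in all, crops included, and the job is handed in when it is done.

Besides the shell and the picture viewer there is one more tool, called after "Request:" as name([rows], argument=value, ...), one row to a line, values as JSON. drive_tool: Moves the arm, as the interface text tells. Its arguments: {"type":"object","properties":{"plan":{"type":"array"},"newtons":{"type":"number"}},"required":["plan"]}

```bash
mkdir -p pics; cat > h.py <<'E'
import numpy as np, cv2
from station import manip
def snap(n,name):
    s=manip.snapshot(n); cv2.imwrite(f'pics/{name}.png',s['image'][:,:,::-1]); np.savez(f'{name}.npz',**s); return s
def cloud(s):
    z=s['z_map'].astype(float); h,w=z.shape; f=h/2/np.tan(np.radians(float(s['fov_y']))/2)
    v,u=np.mgrid[:h,:w]
    P=np.stack([(u-s['cx'])/f*z,-(v-s['cy'])/f*z,-z,np.ones_like(z)],-1)@np.array(s['extrinsics']).T
    P=P[...,:3]; P[z==0]=np.nan; return P
E
python3 - <<'E'
from h import *
for n in('side','top'):
    s=snap(n,n+'0'); print({k:s[k] for k in s if k not in('image','z_map')})
print(manip.sense(),manip.finger_overhang)
E
```

```text
{'fov_y': 47.866167317824356, 'cx': 276.50278496585724, 'cy': 203.26808749899737, 'extrinsics': array([[ 0.82536268,  0.34429462, -0.44747923,  0.04823313],
       [-0.564183  ,  0.47237009, -0.67717357, -0.66861555],
       [-0.02177142,  0.81137397,  0.58412181,  0.83919514],
       [ 0.        ,  0.        ,  0.        ,  1.        ]])}
{'fov_y': 44.93678469985167, 'cx': 277.43583426474925, 'cy': 210.4543441181784, 'extrinsics': array([[-0.03006581,  0.97881285, -0.20253752,  0.25155119],
       [-0.99954544, -0.02989332,  0.00391127,  0.10785375],
       [-0.00222612,  0.20256305,  0.97926669,  1.66601512],
       [ 0.        ,  0.        ,  0.        ,  1.        ]])}
{'t': 0.1, 'q': array([ 1.02248742e+00,  5.28393056e-01,  1.43375130e+00,  3.07634533e-05,
        1.18142371e+00, -1.78494452e-01]), 'qd': array([ 0.00020014, -0.00275475, -0.00267716, -0.00032785, -0.00093713,
        0.00023712]), 'tau': array([ 1.91263052e-04, -4.43303955e+01, -1.78586411e+01, -1.95500552e-04,
        3.98400807e-03, -2.44686430e-05]), 'tcp_pos': array([0.22554046, 0.58223297, 0.24442653]), 'tool_rot': array([ 1.83861009e-01,  9.82951755e-01, -9.18149451e-04, -3.64382870e-04]), 'force': array([ 0.17987529, -0.38362019, -0.31728223]), 'ft_torque': array([-0.04206967,  0.00605023, -0.00749631]), 'gripper_force': 0.0, 'finger_gap': 1.0003379708592683} 0.014
```

View pics/side0.png

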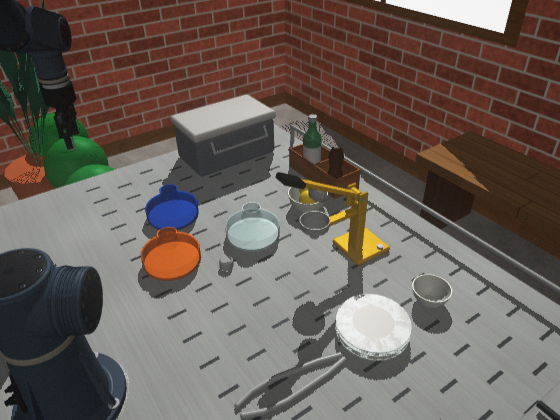

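View pics/top0.png

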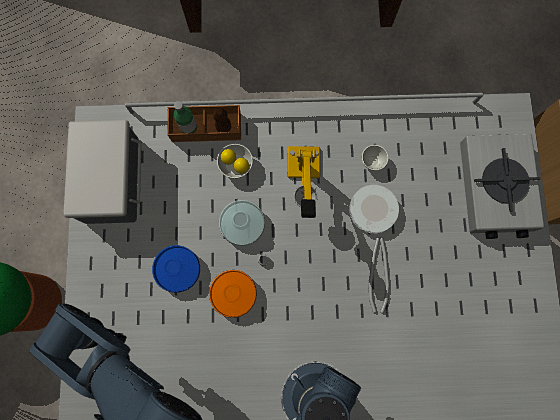

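Side view: the clear decanter is at (252,230), the cap at (226,265), the press column at (358,220) and the grip at (290,181). Top view: the decanter is at (242,222), the press foot at (304,163), the grip at (308,208) and the cap at (267,262). Next I'll measure these points.

```bash
cat >> h.py <<'E'
def ray(s,u,v,z):
    h=420; f=h/2/np.tan(np.radians(float(s['fov_y']))/2); E=np.array(s['extrinsics'])
    d=E[:3,:3]@np.array([(u-s['cx'])/f,-(v-s['cy'])/f,-1]); o=E[:3,3]
    return o+d*(z-o[2])/d[2]
def yellow(s):
    return cv2.inRange(cv2.cvtColor(s['image'],cv2.COLOR_RGB2HSV),(18,150,60),(32,255,255))>0
E
python3 - <<'E'
from h import *
for n in('side','top'):
    s=np.load(n+'0.npz'); P=cloud(s); m=yellow(s)&~np.isnan(P[...,0])
    m[:, :250]=False
    Y=P[m]
    def st(l,q):
        if len(q)<4: print(l,len(q)); return
        r=cv2.minAreaRect((q[:,:2]*1000).astype(np.float32)); print(n,l,len(q),q.mean(0).round(4),'med',np.median(q,0).round(4),'rect',[np.round(x,1) for x in r])
    st('foot',Y[(Y[:,2]>.008)&(Y[:,2]<.022)])
    st('bowl',Y[(Y[:,2]>.115)&(Y[:,2]<.165)])
    st('high',Y[Y[:,2]>.19])
    # grip black
    g=s['image'].max(-1)<60
    g&=(P[...,2]>.2)&(P[...,2]<.36)&(P[...,0]>.45)&(P[...,1]<.25)&(P[...,1]>-.2)
    st('grip',P[g]); 
    if g.any(): print(P[g].min(0),P[g].max(0))
    # decanter region heights
    w=(slice(195,260),slice(215,290)) if n=='side' else (slice(195,250),slice(212,270))
    Q=P[w]; print(n,'dec z rows'); print((Q[::6,::6,2]*1000).round())
    for l,(u,v) in {'cap':(226,265) if n=='side' else (267,262)}.items(): print(l,P[v-3:v+4,u-3:u+4].reshape(-1,3).max(0), ray(s,u,v,.012))
E
```

```text
side foot 880 [ 0.7519 -0.0021  0.0143] med [ 0.7448 -0.0084  0.0145] rect [array([813.4, 123.7]), array([395.4, 137.1]), np.float64(65.0)]
side bowl 424 [0.7081 0.0051 0.1411] med [0.7185 0.0044 0.1392] rect [array([700.5,  13. ]), array([ 51.9, 104.4]), np.float64(74.2)]
side high 454 [0.6622 0.0074 0.2257] med [0.6635 0.0057 0.2215] rect [array([654.8,  17.4]), array([ 53.5, 177.1]), np.float64(82.3)]
side grip 283 [0.5332 0.0097 0.298 ] med [0.5311 0.005  0.2998] rect [array([536.8,  15.4]), array([40.8, 52.8]), np.float64(85.0)]
[ 0.510307   -0.00375742  0.27381529] [0.56491132 0.03772628 0.31171119]
side dec z rows
[[-5. -5.  2.  3. -6. -1. -0. -2. -5. -2. -1.  1. -0.]
 [-1. -3. -2.  2. -3. -2. -4. -1. -4. -2. -2. -3.  1.]
 [-2.  0. -2.  2. -2. 85. 80. 88. -2.  1. -4. -0. -3.]
 [ 1. -0. -3. -1. 56. 89. 94. 88. 59. 47. -2. -1. -1.]
 [-3.  0. 40. 53. 60. 73. 75. 68. 65. 56. 43. -2. -1.]
 [-2. -2. 44. 52. 57. 59. 61. 62. 59. 51. 42. -0. -3.]
 [ 0. -4. 39. 44. 49. 52. 51. 54. 49. 45. 38. -1. -4.]
 [-1. -3. 21. 40. 43. 42. 43. 44. 39. 39. 25. -4. -1.]
 [-4. -1. -1. 17. 27. 30. 31. 3
[... 731 characters left out ...]
(86.5)]
[ 0.51125496 -0.01299503  0.20100125] [0.71549394 0.03841623 0.31628272]
top dec z rows
[[ -4.  -6.  -4.   6.   3.   5.   3.  -5.  -1.  -3.]
 [ -4.  -2.   5.  -6.  37.  39.  42.  -1.   0.  -0.]
 [  3.   1.   3.  44.  57.  59.  54.  53.  -1.  -7.]
 [ -5.  -3.  50.  65.  89.  85.  62.  56.  44.  -7.]
 [  3.  -5.  54.  67.   9.   6.  97.  58.  45.  -7.]
 [  4.   0.  48.  57.  99. 103.  70.  54.  54.  -8.]
 [  4.  -2.  42.  64.  62.  60.  69.  52.  40.   5.]
 [ -2.   4.  24.  47.  52.  48.  54.  45.  -0.  -2.]
 [  3.   1.  -3.  -2.  43.  37.  43.   3.  -4.   2.]
 [ -3.   4.  -5.  -2.   5.  -3.  -4.  -9.  -2.  -9.]]
cap [0.4348881  0.15073141 0.02773755] [0.42326486 0.14038854 0.012     ]
```

```bash
python3 - <<'E'
import cv2,numpy as np
a=cv2.imread('pics/side0.png')[165:275,200:400]; b=cv2.imread('pics/top0.png')[140:280,200:340]
a=cv2.resize(a,(800,440),interpolation=2)[:, :]; b=cv2.resize(b,(560,560),interpolation=2)
cv2.imwrite('pics/a.png',a); cv2.imwrite('pics/b.png',b)
E
```

```text
(no output)
```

View pics/a.png

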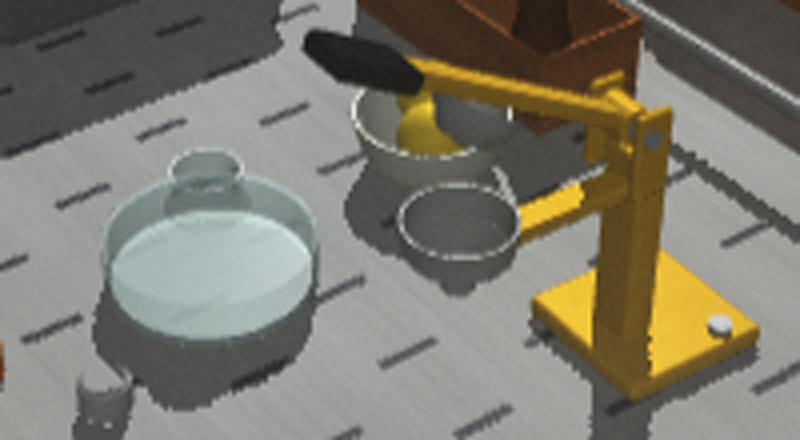

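View pics/b.png

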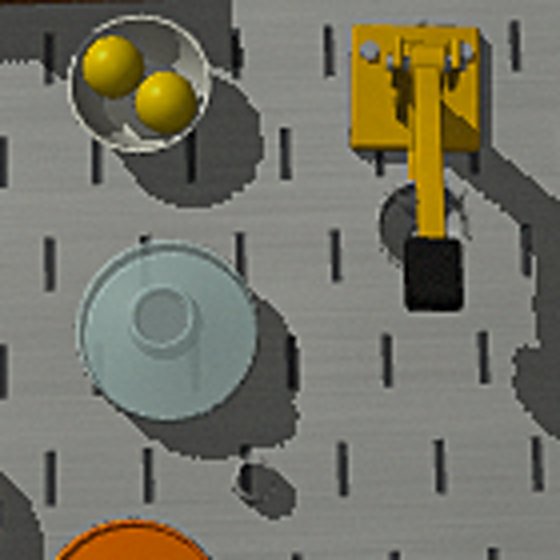

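```bash
python3 - <<'E'
from h import *
from scipy.optimize import least_squares
S={n:np.load(n+'0.npz') for n in('side','top')}
C={n:cloud(s) for n,s in S.items()}
def circ(q,R=None):
    if R: f=lambda p:np.hypot(q[:,0]-p[0],q[:,1]-p[1])-R; p0=q[:,:2].mean(0)
    else: f=lambda p:np.hypot(q[:,0]-p[0],q[:,1]-p[1])-p[2]; p0=[*q[:,:2].mean(0),.05]
    r=least_squares(f,p0,loss='soft_l1',f_scale=.003); return r.x.round(4),len(q),np.sqrt((r.fun**2).mean()).round(4)
for n,s in S.items():
    P=C[n]; X,Y,Z=P[...,0],P[...,1],P[...,2]; m=yellow(s)
    # grey bowl
    b=~m&(Z>.148)&(Z<.168)&(abs(X-.65)<.07)&(abs(Y-.01)<.07)&(s['image'].max(-1)>60); print(n,'bowl rim',circ(P[b],.036), circ(P[b]))
    # handle line
    hm=m&(Z>.205)&(abs(Y)<.06)&(X>.5)&(X<.72); g=(s['image'].max(-1)<60)&(Z>.26)&(abs(Y-.01)<.05)&(X<.6)&(X>.5)
    q=P[hm]; bins=np.arange(.56,.72,.015)
    print('bar mid',[(round(a,3),len(t:=q[(q[:,0]>a)&(q[:,0]<a+.015)]) and np.round([t[:,1].min(),t[:,1].max(),t[:,2].max()],4)) for a in bins])
    G=P[g]; r=cv2.minAreaRect((G[:,:2]*1000).astype(np.float32)); print('grip rect',r,'z fit',np.polyfit(G[:,0],G[:,2],1))
    f=m&(Z>.010)&(Z<.021)&(X>.67)&(X<.83)&(abs(Y)<.09); c=cv2.findContours(f.astype(np.uint8),0,1)[0]; k=max(c,key=cv2.contourArea)
    W=np.array([ray(s,*p[0],.016)[:2]*1000 for p in cv2.convexHull(k)],np.float32); print('foot',cv2.minAreaRect(W), 'min x pts',W[W[:,0].argsort()[:4]].tolist())
    # decanter
    d=(abs(X-.53)<.11)&(abs(Y-.19)<.11)
    for lo,hi,R in((.008,.035,.075),(.075,.105,None)):
        print('dec',lo,circ(P[d&(Z>lo)&(Z<hi)&(Y>.1)],R),circ(P[d&(Z>lo)&(Z<hi)&(Y>.1)]))
    t=d&(Z>.015)&~((X<.455)); k=max(cv2.findContours(t.astype(np.uint8),0,1)[0],key=cv2.contourArea); print(cv2.minEnclosingCircle(k)); 
    c=(Z>.012)&(Z<.03)&(abs(X-.43)<.04)&(abs(Y-.155)<.035); print('cap',P[c].mean(0),P[c].min(0),P[c].max(0),c.sum())
E
```

```text
side bowl rim (array([0.6039, 0.0144]), 186, np.float64(0.0087)) (array([0.605 , 0.0143, 0.0346]), 186, np.float64(0.0086))
bar mid [(np.float64(0.56), array([0.0026, 0.0256, 0.2856])), (np.float64(0.575), array([0.0046, 0.0238, 0.2761])), (np.float64(0.59), array([0.0037, 0.0284, 0.2676])), (np.float64(0.605), array([0.0026, 0.0196, 0.26  ])), (np.float64(0.62), array([0.0026, 0.0231, 0.251 ])), (np.float64(0.635), array([0.0022, 0.0197, 0.2414])), (np.float64(0.65), array([0.0015, 0.0191, 0.2331])), (np.float64(0.665), array([-0.0003,  0.019 ,  0.2244])), (np.float64(0.68), array([-0.0005,  0.0187,  0.2146])), (np.float64(0.695), array([0.0032, 0.0176, 0.2078])), (np.float64(0.71), 0)]
grip rect ((536.810791015625, 15.398123741149902), (40.77217102050781, 52.82154846191406), 84.95680236816406) z fit [-0.4889477   0.55874945]
foot ((754.9325561523438, 2.5818214416503906), (111.26776123046875, 111.30284118652344), 87.25446319580078) min x pts [[697.9661865234375, -42.399227142333984], [698.1566772460938, -19.533313751220703], [699.5581665039062, -48.07275390625], [700.20703125, 21.94
[... 1284 characters left out ...]
   0.55719383]
foot ((759.97412109375, 8.26827621459961), (105.55827331542969, 108.87476348876953), 87.32733154296875) min x pts [[703.4029541015625, -41.927555084228516], [703.9188232421875, -25.12071990966797], [709.87744140625, 55.44050979614258], [713.5689086914062, 62.04817199707031]]
dec 0.008 (array([0.5106, 0.1887]), 180, np.float64(0.0286)) (array([0.5126, 0.1939, 0.0667]), 180, np.float64(0.0273))
dec 0.075 (array([0.5532, 0.2198, 0.023 ]), 103, np.float64(0.0017)) (array([0.5532, 0.2198, 0.023 ]), 103, np.float64(0.0017))
((241.5, 222.43023681640625), 23.094806671142578)
cap [0.42983741 0.15186108 0.02097046] [0.41593663 0.13659428 0.01315692] [0.44920332 0.16958433 0.02970635] 40
```

Request:
drive_tool([
  [0,0,0,0,0,8,1],
  [0,0,0,0,0,8,1],
  [0,0,0,0,0,8,1],
  [0,0,0,0,0,8,1],
  [0,0,0,0,0,8,1],
  [0,0,0,0,0,8,1],
  [0,0,0,0,0,7,1],
  [0,0,0,0,-8,0,1],
  [0,0,0,0,-8,0,1],
  [0,0,0,0,-8,0,1],
])

```text
t: 1.1
tcp_pos: [0.2261, 0.5827, 0.2461]
tool_rot: [0.604, 0.769, -0.129, 0.166]
force: [1.0, 0.3, -0.0]
finger_gap: 1.002
gripper_force: 0.0
```

```bash
cat >> h.py <<'E'
from scipy.spatial.transform import Rotation as Rr
def to(p):
    s=manip.sense(); R=Rr.from_quat(s['tool_rot']).as_matrix(); print('tcp',s['tcp_pos'].round(4),'t',round(s['t'],2),'gap',round(s['finger_gap'],2),'F',s['force'].round(1)); print('axes',R.T.round(3).tolist())
    d=R.T@(np.array(p)-s['tcp_pos']); print('to',p,'tool shift',d.round(4)); return d
E
python3 - <<'E'
from h import *
s=np.load('top0.npz'); hsv=cv2.cvtColor(s['image'],cv2.COLOR_RGB2HSV); P=cloud(s)
for n,lo,hi in(('blue',(105,150,40),(130,255,255)),('orange',(3,180,80),(15,255,255))):
    m=cv2.inRange(hsv,lo,hi); m[:,:100]=0;m[:,300:]=0;m[:240]=0
    k=max(cv2.findContours(m,0,1)[0],key=cv2.contourArea); c,r=cv2.minEnclosingCircle(k); print(n,c,r,ray(s,*c,.04))
for n,c in(('plates',(374,209)),('lemons',(235,161)),('ramekin',(376,157))): print(n,ray(s,*c,.036))
Q=P[170:250,335:410].reshape(-1,3); Q=Q[(Q[:,2]>.025)&(Q[:,2]<.05)]; print('plates',Q.min(0),Q.max(0))
to([.525,.335,.15]);
E
```

```text
blue (175.31817626953125, 268.4090881347656) 23.689287185668945 [0.40875515 0.43326579 0.04      ]
orange (231.9569549560547, 293.129150390625) 23.905662536621094 [0.32523706 0.2532239  0.04      ]
plates [ 0.58388272 -0.21525072  0.036     ]
lemons [0.76192136 0.23819198 0.036     ]
ramekin [ 0.76135659 -0.234144    0.036     ]
plates [ 0.50846064 -0.29641205  0.02511235] [ 0.66638292 -0.13642865  0.04768292]
tcp [0.2261 0.5827 0.2461] t 1.1 gap 1.0 F [ 1.   0.3 -0. ]
axes [[-0.216, 0.886, -0.411], [0.971, 0.238, 0.001], [0.099, -0.399, -0.912]]
to [0.525, 0.335, 0.15] tool shift [-0.2446  0.2313  0.216 ]
```

Request:
drive_tool([
  [-0.03,0.029,0.027,0,0,0,1],
  [-0.03,0.029,0.027,0,0,0,1],
  [-0.03,0.029,0.027,0,0,0,1],
  [-0.03,0.029,0.027,0,0,0,1],
  [-0.03,0.029,0.027,0,0,0,1],
  [-0.03,0.029,0.027,0,0,0,1],
  [-0.03,0.029,0.027,0,0,0,1],
  [-0.034,0.028,0.027,0,0,0,1],
  [0,0,0,0,0,0,1],
])

```text
t: 2.0
tcp_pos: [0.5268, 0.3319, 0.1457]
tool_rot: [0.606, 0.768, -0.13, 0.164]
force: [0.1, 0.4, 0.7]
finger_gap: 0.998
gripper_force: 0.0
```

```bash
python3 - <<'E'
from h import *
u=np.array([.0515,-.2047]);u/=np.linalg.norm(u);print(u)
p=np.array([.553,.2195])-u*.115
to([*p,.03]); 
s=snap('side','s1')
E
```

```text
[ 0.24398449 -0.96977913]
tcp [0.5268 0.3319 0.1457] t 2.0 gap 1.0 F [0.1 0.4 0.7]
axes [[-0.212, 0.887, -0.409], [0.973, 0.232, -0.002], [0.093, -0.398, -0.912]]
to [np.float64(0.5249417834939862), np.float64(0.3310246003646803), 0.03] tool shift [ 0.0469 -0.0018  0.1057]
```

View pics/s1.png

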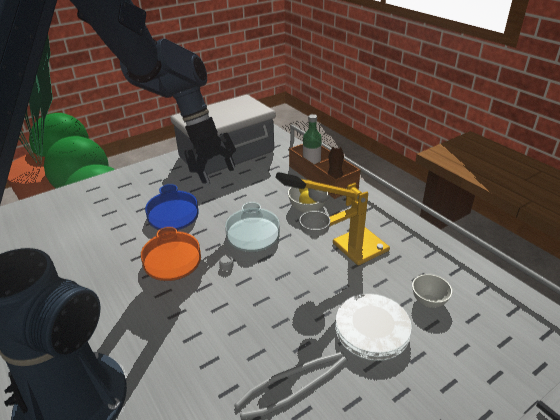

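The gripper, tips at (195–230,175), is behind the decanter and leaning back as planned. I'll lower it, then push.

Request:
drive_tool([
  [0.012,0,0.026,0,0,0,1],
  [0.012,0,0.026,0,0,0,1],
  [0.012,0,0.026,0,0,0,1],
  [0.011,-0.002,0.026,0,0,0,1],
  [0,0,0,0,0,0,1],
  [0,0,0,0,0,0,1],
])

```text
t: 2.65
tcp_pos: [0.5202, 0.3381, 0.0334]
tool_rot: [0.603, 0.77, -0.129, 0.164]
force: [0.5, -0.5, -0.8]
finger_gap: 1.001
gripper_force: 0.0
```

```bash
python3 - <<'E'
from h import *
u=np.array([.244,-.97]); e=np.array([.6045,.0148])
d=to([*(np.array([.553,.2195])-u*.085),.03]); d=to([*(e-u*.105),.03])
E
```

```text
tcp [0.5202 0.3381 0.0334] t 2.65 gap 1.0 F [ 0.5 -0.5 -0.8]
axes [[-0.22, 0.886, -0.407], [0.971, 0.24, -0.001], [0.097, -0.396, -0.913]]
to [np.float64(0.5322600000000001), np.float64(0.30195), 0.03] tool shift [-0.0333  0.003   0.0186]
tcp [0.5202 0.3381 0.0334] t 2.65 gap 1.0 F [ 0.5 -0.5 -0.8]
axes [[-0.22, 0.886, -0.407], [0.971, 0.24, -0.001], [0.097, -0.396, -0.913]]
to [np.float64(0.5788800000000001), np.float64(0.11665), 0.03] tool shift [-0.2078  0.0038  0.0964]
```

Request:
drive_tool([
  [-0.008,0.001,0.0045,0,0,0,1],
  [-0.008,0.001,0.0045,0,0,0,1],
  [-0.008,0.001,0.0045,0,0,0,1],
  [-0.006,0,0.003,0,0,0,1],
  [-0.005,0,0.0023,0,0,0,1],
  [-0.005,0,0.0023,0,0,0,1],
  [-0.005,0,0.0023,0,0,0,1],
  [-0.005,0,0.0023,0,0,0,1],
  [-0.005,0,0.0023,0,0,0,1],
  [0,0,0,0,0,0,1],
])

```text
t: 3.65
tcp_pos: [0.5391, 0.278, 0.0303]
tool_rot: [0.603, 0.77, -0.128, 0.164]
force: [0.2, 1.5, 0.5]
finger_gap: 1.003
gripper_force: 1.0
```

```bash
cat >> h.py <<'E'
def neck(name,x,y,w=.06):
    from scipy.optimize import least_squares
    for n in('side','top'):
        s=snap(n,name+n); P=cloud(s); q=P[(abs(P[...,0]-x)<w)&(abs(P[...,1]-y)<w)&(P[...,2]>.075)&(P[...,2]<.104)]
        r=least_squares(lambda p:np.hypot(q[:,0]-p[0],q[:,1]-p[1])-.0228,[x,y],loss='soft_l1',f_scale=.003)
        print(n,r.x.round(4),len(q),np.sqrt((r.fun**2).mean()).round(4))
E
python3 - <<'E'
from h import *
neck('n1',.556,.20,.035)
u=np.array([.244,-.97]); e=np.array([.6045,.0148]); to([*(e-u*.1),.03])
E
```

```text
side [0.5548 0.2092] 244 0.002
top [0.5555 0.21  ] 108 0.0018
tcp [0.539  0.278  0.0303] t 3.75 gap 1.0 F [ 0.3  1.4 -0.5]
axes [[-0.218, 0.887, -0.407], [0.971, 0.239, 0.0], [0.098, -0.395, -0.913]]
to [np.float64(0.5801000000000001), np.float64(0.11180000000000001), 0.03] tool shift [-1.563e-01  1.000e-04  7.000e-02]
```

Request:
drive_tool([
  [-0.0073,0,0.0032,0,0,0,1],
  [-0.0073,0,0.0032,0,0,0,1],
  [-0.0073,0,0.0032,0,0,0,1],
  [-0.0073,0,0.0032,0,0,0,1],
  [-0.0073,0,0.0032,0,0,0,1],
  [-0.0073,0,0.0032,0,0,0,1],
  [-0.0073,0,0.0032,0,0,0,1],
  [-0.0073,0,0.0032,0,0,0,1],
  [-0.0073,0,0.0032,0,0,0,1],
  [-0.0073,0,0.0032,0,0,0,1],
])

```text
t: 4.75
tcp_pos: [0.5577, 0.1999, 0.0305]
tool_rot: [0.603, 0.77, -0.129, 0.163]
force: [-1.1, 3.1, -1.5]
finger_gap: 0.999
gripper_force: 1.5
```

Request:
drive_tool([
  [-0.0073,0,0.0032,0,0,0,1],
  [-0.0073,0,0.0032,0,0,0,1],
  [-0.0073,0,0.0032,0,0,0,1],
  [-0.0073,0,0.0032,0,0,0,1],
  [-0.0073,0,0.0032,0,0,0,1],
  [-0.0073,0,0.0032,0,0,0,1],
  [-0.0073,0,0.0032,0,0,0,1],
  [-0.005,0,0.0022,0,0,0,1],
  [-0.003,0,0.0013,0,0,0,1],
  [0,0,0,0,0,0,1],
])

```text
t: 5.75
tcp_pos: [0.5733, 0.1374, 0.0313]
tool_rot: [0.604, 0.77, -0.129, 0.164]
force: [0.8, 0.4, 0.3]
finger_gap: 1.002
gripper_force: 0.4
```

```bash
python3 - <<'E'
from h import *
neck('n2',.593,.06,.045)
to([.5883,.0832,.03])
E
```

```text
side [0.5891 0.0686] 242 0.0019
top [0.5895 0.0699] 115 0.0022
tcp [0.5733 0.1377 0.0314] t 5.85 gap 1.0 F [ 0.3  0.1 -0.5]
axes [[-0.218, 0.887, -0.408], [0.971, 0.239, -0.0], [0.097, -0.396, -0.913]]
to [0.5883, 0.0832, 0.03] tool shift [-0.0511  0.0016  0.0243]
```

View pics/n2side.png

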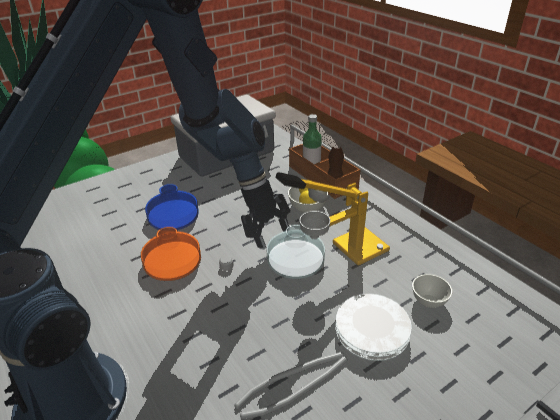

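Side view: the decanter at (295,252) is settled between the open fingers, just short of the spout at (315,222). It's clear of the bowl and handle.

Request:
drive_tool([
  [-0.0073,0.0003,0.0035,0,0,0,1],
  [-0.0073,0.0003,0.0035,0,0,0,1],
  [-0.0073,0.0003,0.0035,0,0,0,1],
  [-0.0073,0.0003,0.0035,0,0,0,1],
  [-0.0073,0.0003,0.0033,0,0,0,1],
  [-0.005,0.0003,0.0024,0,0,0,1],
  [-0.004,0,0.0018,0,0,0,1],
  [-0.0025,0,0.0012,0,0,0,1],
  [0,0,0,0,0,0,1],
  [0,0,0,0,0,0,1],
])

```text
t: 6.85
tcp_pos: [0.5885, 0.0879, 0.0308]
tool_rot: [0.603, 0.77, -0.127, 0.164]
force: [-1.3, 4.0, 4.5]
finger_gap: 1.002
gripper_force: 2.9
```

```bash
python3 - <<'E'
from h import *
neck('n3',.604,.017,.03)
# wall circle from side view (z 12..38), and bowl rim again
from scipy.optimize import least_squares
for n in('side','top'):
    s=np.load(f'n3{n}.npz'); P=cloud(s)
    q=P[(np.hypot(P[...,0]-.604,P[...,1]-.017)<.09)&(P[...,2]>.008)&(P[...,2]<.036)&(P[...,1]<.05)]
    r=least_squares(lambda p:np.hypot(q[:,0]-p[0],q[:,1]-p[1])-.075,[.604,.017],loss='soft_l1',f_scale=.003); print('wall',r.x.round(4),len(q),np.abs(r.fun).mean())
to([.5883,.0832,.03])
im=[cv2.resize(cv2.imread(f'pics/n3{n}.png')[a:a+100,b:b+100],(400,400),interpolation=2) for n,a,b in(('side',175,270),('top',150,250))]
cv2.imwrite('pics/c.png',np.hstack(im))
E
```

```text
side [0.6041 0.0193] 221 0.0017
top [0.6058 0.0229] 18 0.0011
wall [0.6057 0.0215] 476 0.0009891960551967054
wall [0.6065 0.0201] 52 0.0018651055918484452
tcp [0.5884 0.0878 0.0307] t 6.95 gap 1.0 F [-1.   5.5  5.8]
axes [[-0.218, 0.887, -0.407], [0.971, 0.24, 0.003], [0.1, -0.394, -0.914]]
to [0.5883, 0.0832, 0.03] tool shift [-0.0038 -0.0012  0.0025]
```

View pics/c.png

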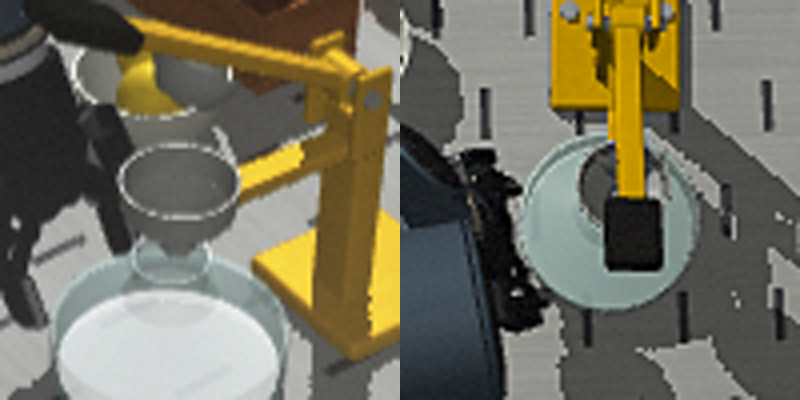

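The mouth is about 5 mm short in y, under the left rim of the bowl in the left crop at (170,262). One more nudge, then I'll back off.

Request:
drive_tool([
  [-0.0022,-0.0005,0.001,0,0,0,1],
  [-0.0022,-0.0005,0.001,0,0,0,1],
  [0,0,0,0,0,0,1],
  [0,0,0,0,0,0,1],
])

```text
t: 7.35
tcp_pos: [0.589, 0.0832, 0.0307]
tool_rot: [0.603, 0.77, -0.127, 0.165]
force: [-0.5, 7.5, 5.1]
finger_gap: 0.998
gripper_force: 3.6
```

```bash
python3 - <<'E'
from h import *
neck('n4',.604,.015,.03)
from scipy.optimize import least_squares
for n in('side','top'):
    s=np.load(f'n4{n}.npz'); P=cloud(s)
    q=P[(np.hypot(P[...,0]-.604,P[...,1]-.017)<.09)&(P[...,2]>.008)&(P[...,2]<.036)&(P[...,1]<.05)]
    r=least_squares(lambda p:np.hypot(q[:,0]-p[0],q[:,1]-p[1])-.075,[.604,.017],loss='soft_l1',f_scale=.003); print('wall',r.x.round(4),len(q))
to([.57,.15,.03])
E
```

```text
side [0.6048 0.0149] 230 0.0017
top [0.6046 0.0178] 6 0.0012
wall [0.6063 0.0171] 485
wall [0.6071 0.0166] 57
tcp [0.589  0.0832 0.0307] t 7.45 gap 1.0 F [-0.6  6.8  5.7]
axes [[-0.218, 0.887, -0.406], [0.971, 0.241, 0.003], [0.101, -0.394, -0.914]]
to [0.57, 0.15, 0.03] tool shift [ 0.0637 -0.0024 -0.0276]
```

Request:
drive_tool([
  [0.004,0,-0.0018,0,0,0,1],
  [0.01,0,-0.0044,0,0,0,1],
  [0.025,-0.001,-0.011,0,0,0,1],
  [0.025,-0.001,-0.011,0,0,0,1],
  [0.02,0,-0.009,0,0,0,1],
  [-0.016,0,-0.037,0,0,0,0],
  [-0.016,0,-0.037,0,0,0,-1],
  [-0.016,0,-0.037,0,0,0,-1],
  [-0.016,0,-0.037,0,0,0,-1],
  [-0.016,0,-0.037,0,0,0,-1],
])

```text
t: 8.45
tcp_pos: [0.5623, 0.1731, 0.2322]
tool_rot: [0.603, 0.77, -0.129, 0.163]
force: [-0.2, -0.9, 0.4]
finger_gap: 0.145
gripper_force: 0.0
```

Request:
drive_tool([
  [-0.016,0,-0.037,0,0,0,-1],
  [-0.016,0,-0.037,0,0,0,-1],
  [-0.016,0,-0.037,0,0,0,-1],
  [-0.016,0,-0.037,0,0,0,-1],
  [0,0,0,0,8,0,-1],
  [0,0,0,0,8,0,-1],
  [0,0,0,0,8,0,-1],
  [0,0,0,0,0,0,-1],
])

```text
t: 9.25
tcp_pos: [0.5633, 0.1719, 0.3923]
tool_rot: [0.619, 0.785, -0.001, -0.0]
force: [0.1, 0.2, -0.7]
finger_gap: 0.002
gripper_force: 0.0
```

```bash
python3 - <<'E'
from h import *
neck('n5',.604,.015,.03)
from scipy.optimize import least_squares
for n in('side','top'):
    s=np.load(f'n5{n}.npz'); P=cloud(s)
    q=P[(np.hypot(P[...,0]-.604,P[...,1]-.017)<.09)&(P[...,2]>.008)&(P[...,2]<.036)]
    r=least_squares(lambda p:np.hypot(q[:,0]-p[0],q[:,1]-p[1])-.075,[.604,.017],loss='soft_l1',f_scale=.003); print('wall',r.x.round(4),len(q))
    m=~yellow(s)&(P[...,2]>.15)&(P[...,2]<.166)&(np.hypot(P[...,0]-.604,P[...,1]-.015)<.045)&(s['image'].max(-1)>70); q=P[m]
    r=least_squares(lambda p:np.hypot(q[:,0]-p[0],q[:,1]-p[1])-p[2],[.604,.015,.036],loss='soft_l1',f_scale=.002); print('bowl',r.x.round(4),len(q))
e=np.array([.605,.015]); yaw=-.062; c=np.array([np.cos(yaw),np.sin(yaw)])
for a in(.5236,.35,.17,0): # raised angle
    x=.12-.215*np.cos(a)+.008*np.sin(a); z=.185+.215*np.sin(a)+.008*np.cos(a); print(a,(e+c*x).round(4),round(z,4))
g=e+c*(-.0622); to([*g,.36])
E
```

```text
side [0.6046 0.0149] 238 0.0018
top [0.6025 0.0157] 5 0.0007
wall [0.6063 0.0169] 510
bowl [0.6049 0.0145 0.035 ] 188
wall [0.6073 0.0163] 90
bowl [0.606  0.0153 0.0352] 49
0.5236 [0.5429 0.0189] 0.2994
0.35 [0.5259 0.0199] 0.2662
0.17 [0.5146 0.0206] 0.2293
0 [0.5102 0.0209] 0.193
tcp [0.5625 0.174  0.3917] t 9.35 gap -0.01 F [-0.6  1.  -0.2]
axes [[-0.237, 0.971, -0.002], [0.971, 0.237, -0.002], [-0.002, -0.003, -1.0]]
to [np.float64(0.5429195101095691), np.float64(0.018853929807885392), 0.36] tool shift [-0.146  -0.0557  0.0321]
```

Request:
drive_tool([
  [-0.0292,-0.0111,0.0064,0,0,0,-1],
  [-0.0292,-0.0111,0.0064,0,0,0,-1],
  [-0.0292,-0.0111,0.0064,0,0,0,-1],
  [-0.0292,-0.0111,0.0064,0,0,0,-1],
  [-0.0292,-0.0111,0.0064,0,0,0,-1],
  [0,0,0,0,0,0,-1],
  [0,0,0.015,0,0,0,-1],
  [0.001,-0.003,0.015,0,0,0,-1],
  [0.001,-0.004,0.01,0,0,0,-1],
  [0,0,0,0,0,0,-1],
])

```text
t: 10.35
tcp_pos: [0.5357, 0.0215, 0.3191]
tool_rot: [0.616, 0.788, -0.001, -0.001]
force: [0.5, 0.1, 1.1]
finger_gap: 0.003
gripper_force: 0.8
```

```bash
python3 - <<'E'
from h import *
to([.526,.020,.28]); to([.5102,.0209,.207])
E
```

```text
tcp [0.5357 0.0215 0.3191] t 10.35 gap 0.0 F [0.5 0.1 1.1]
axes [[-0.241, 0.971, 0.001], [0.971, 0.241, -0.003], [-0.003, 0.0, -1.0]]
to [0.526, 0.02, 0.28] tool shift [ 0.0008 -0.0097  0.0392]
tcp [0.5357 0.0215 0.3191] t 10.35 gap 0.0 F [0.5 0.1 1.1]
axes [[-0.241, 0.971, 0.001], [0.971, 0.241, -0.003], [-0.003, 0.0, -1.0]]
to [0.5102, 0.0209, 0.207] tool shift [ 0.0054 -0.0246  0.1122]
```

Request:
drive_tool([
  [0,-0.003,0.01,0,0,0,-1],
  [0,-0.003,0.01,0,0,0,-1],
  [0.001,-0.003,0.01,0,0,0,-1],
  [0,-0.003,0.01,0,0,0,-1],
  [0.001,-0.003,0.01,0,0,0,-1],
  [0.001,-0.003,0.01,0,0,0,-1],
  [0.001,-0.002,0.01,0,0,0,-1],
  [0,-0.002,0.01,0,0,0,-1],
  [0.001,-0.001,0.01,0,0,0,-1],
  [0,0,0,0,0,0,-1],
])

```text
t: 11.35
tcp_pos: [0.5114, 0.0189, 0.229]
tool_rot: [0.617, 0.787, -0.001, -0.001]
force: [-4.3, -0.6, 8.2]
finger_gap: -0.003
gripper_force: 3.0
```

```bash
cat > m.py <<'E'
from h import *
neck('n6',.604,.015,.03)
for n in('side','top'):
    s=np.load(f'n6{n}.npz'); P=cloud(s)
    m=yellow(s)&(P[...,2]>.18)&(abs(P[...,1]-.015)<.03)&(P[...,0]>.55)&(P[...,0]<.68); q=P[m]
    # upper envelope: median of top per bin
    b=[(x,np.median(t[t>t.max()-.006])) for x in np.arange(.56,.68,.01) if len(t:=q[(abs(q[:,0]-x)<.005)][:,2])>3]; print(n,'slope',np.polyfit(*np.array(b).T,1).round(4),len(b))
to([.5102,.0209,.207])
E
python3 m.py
```

```text
side [0.6048 0.0146] 227 0.0018
top [0.6033 0.0189] 1 0.0
side slope [-0.0964  0.2596] 12
top slope [-0.1883  0.3235] 4
tcp [0.5116 0.0188 0.2299] t 11.45 gap 0.0 F [-3.3 -0.7  6.3]
axes [[-0.239, 0.971, 0.0], [0.971, 0.239, -0.004], [-0.004, -0.001, -1.0]]
to [0.5102, 0.0209, 0.207] tool shift [ 0.0023 -0.0007  0.0229]
```

Request:
drive_tool([
  [0.001,0,0.007,0,0,0,-1],
  [0.001,-0.001,0.006,0,0,0,-1],
  [0,0,0.005,0,0,0,-1],
  [0,0,0.003,0,0,0,-1],
  [0,0,0,0,0,0,-1],
  [0,0,0,0,0,0,-1],
])

```text
t: 12.05
tcp_pos: [0.5114, 0.0196, 0.2097]
tool_rot: [0.617, 0.787, -0.001, 0.001]
force: [-3.0, -3.7, 7.5]
finger_gap: 0.002
gripper_force: 3.6
```

```bash
python3 m.py
```

```text
side [0.6047 0.0149] 236 0.0017
top [0.604 0.015] 0 nan
side slope [-0.0116  0.1976] 12
top slope [-0.0719  0.2398] 5
tcp [0.5114 0.0195 0.2097] t 12.15 gap 0.0 F [-1.8 -3.7  6.9]
axes [[-0.239, 0.971, -0.003], [0.971, 0.239, -0.001], [-0.0, -0.003, -1.0]]
to [0.5102, 0.0209, 0.207] tool shift [ 0.0016 -0.0008  0.0027]h.py:25: RuntimeWarning: Mean of empty slice.
  print(n,r.x.round(4),len(q),np.sqrt((r.fun**2).mean()).round(4))
  ret = ret.dtype.type(ret / rcount)
```

View pics/n6side.png

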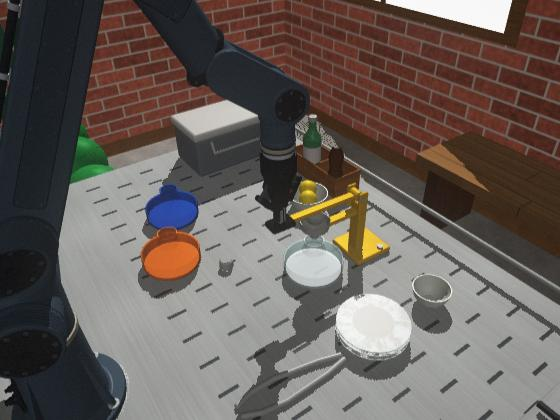

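The fingers press the grip at (280,225), the handle is about level and the decanter is under the spout at (315,255). I'll trim it down 2 mm and hold.

Request:
drive_tool([
  [0,0,0.002,0,0,0,-1],
  [0,0,0,0,0,0,-1],
  [0,0,0,0,0,0,-1],
  [0,0,0,0,0,0,-1],
  [0,0,0,0,0,0,-1],
  [0,0,0,0,0,0,-1],
  [0,0,0,0,0,0,-1],
  [0,0,0,0,0,0,-1],
  [0,0,0,0,0,0,-1],
  [0,0,0,0,0,0,-1],
])

```text
t: 13.15
tcp_pos: [0.5113, 0.0196, 0.2078]
tool_rot: [0.617, 0.787, -0.001, 0.001]
force: [-2.7, -2.7, 7.1]
finger_gap: -0.001
gripper_force: 3.6
```

Request:
drive_tool([
  [0,0,0,0,0,0,-1],
  [0,0,0,0,0,0,-1],
  [0,0,0,0,0,0,-1],
  [0,0,0,0,0,0,-1],
  [0,0,0,0,0,0,-1],
  [0,0,0,0,0,0,-1],
  [0,0,0,0,0,0,-1],
  [0,0,0,0,0,0,-1],
  [0,0,0,0,0,0,-1],
  [0,0,0,0,0,0,-1],
])

```text
t: 14.15
tcp_pos: [0.5113, 0.0196, 0.2078]
tool_rot: [0.617, 0.787, -0.001, 0.001]
force: [-1.8, -3.0, 7.3]
finger_gap: -0.0
gripper_force: 3.6
```

Request:
drive_tool([
  [0,0,0,0,0,0,-1],
  [0,0,0,0,0,0,-1],
  [0,0,0,0,0,0,-1],
  [0,0,0,0,0,0,-1],
  [0,0,0,0,0,0,-1],
  [0,0,0,0,0,0,-1],
  [0,0,0,0,0,0,-1],
  [0,0,0,0,0,0,-1],
  [0,0,0,0,0,0,-1],
  [0,0,0,0,0,0,-1],
])

```text
t: 15.15
tcp_pos: [0.5113, 0.0195, 0.2078]
tool_rot: [0.617, 0.787, -0.001, 0.001]
force: [-2.1, -3.5, 7.1]
finger_gap: 0.002
gripper_force: 3.6
```

Request:
drive_tool([
  [0,0,0,0,0,0,-1],
  [0,0,0,0,0,0,-1],
  [0,0,0,0,0,0,-1],
  [0,0,0,0,0,0,-1],
  [0,0,0,0,0,0,-1],
  [0,0,0,0,0,0,-1],
  [0,0,0,0,0,0,-1],
  [0,0,0,0,0,0,-1],
  [0,0,0,0,0,0,-1],
  [0,0,0,0,0,0,-1],
])

```text
t: 16.15
tcp_pos: [0.5113, 0.0196, 0.2078]
tool_rot: [0.617, 0.787, -0.001, 0.001]
force: [-3.6, -3.3, 7.8]
finger_gap: 0.0
gripper_force: 3.6
```

```bash
python3 m.py 2>/dev/null
```

```text
side [0.6048 0.015 ] 229 0.0018
top [0.604 0.015] 0 nan
side slope [-0.0012  0.1907] 12
top slope [0.0119 0.1854] 5
tcp [0.5113 0.0196 0.2078] t 16.25 gap -0.0 F [-3.  -3.   8.2]
axes [[-0.239, 0.971, -0.002], [0.971, 0.239, -0.001], [-0.0, -0.003, -1.0]]
to [0.5102, 0.0209, 0.207] tool shift [ 0.0016 -0.0008  0.0008]
```

The handle is level, the force is steady and the mouth is on the spout's axis, so I'm handing it in.

```bash
python3 -c "
from station import manip
print(manip.sign_off())"
```

```text
the job is handed in; nothing more can be done
None
```

I handed the job in at about 16 s with the decanter's mouth within about 1 mm of the spout's axis and the handle level to within about 0.01 rad. The fingers had held it there for over 4 s at about 7–8 N; the hand-in returned no verdict.

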